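Put the oxide jars back in their own saucers

TASK

The three oxide jars on the saucers in front of you have been put into the wrong ones: swap them round so that each jar stands upright in the saucer of its lid's colour (grey lid in the grey saucer, red in red, cream in cream), fully down on its floor inside the rim. The brown wooden saucer is empty and handy for parking a jar meanwhile. Keep the jars upright, and leave the clay lump, the little fluted pot and the wooden rib where they are.

Things in the scene. Friction and masses are not known exactly. Their poses are not given: they have to be found in the camera images.
- jar_grey: squat glass jar of pinkish powder with a grey screw lid, 56 mm diameter, 80 mm tall, 0.2 kg, loose, with straight sides from 10 mm up to 60 mm (grip it there; the lid tapers); rigid and closed (the lid does not come off). Origin at the centre of its underside, z up its axis. At the start it stands in the red saucer.
- jar_red: glass jar of grey powder with a red screw lid, 52 mm diameter, 90 mm tall, 0.2 kg, loose, with straight sides from 10 mm up to 60 mm (grip it there; the lid tapers); rigid and closed (the lid does not come off). Origin at the centre of its underside, z up its axis. At the start it stands in the cream saucer.
- jar_cream: slim tall glass jar of whitish powder with a cream (pale khaki) screw lid, 48 mm diameter, 100 mm tall, 0.2 kg, loose, with straight sides from 10 mm up to 60 mm (grip it there; the lid tapers); rigid and closed (the lid does not come off). Origin at the centre of its underside, z up its axis. At the start it stands in the grey saucer.
- saucer_grey: shallow round mid-grey glazed saucer, fixed to the table, 100 mm across: flat floor 5 mm above the table, round well 75 mm wide at its floor inside a rim that is 10 mm high above the table. Origin at the centre of its underside, at table height, z up. At the start a jar stands in it; the jar with the grey lid belongs here.
- saucer_red: shallow round red glazed saucer, fixed to the table, 100 mm across: flat floor 5 mm above the table, round well 75 mm wide at its floor inside a rim that is 10 mm high above the table. Origin at the centre of its underside, at table height, z up. At the start a jar stands in it; the jar with the red lid belongs here.
- saucer_cream: shallow round cream (pale khaki) glazed saucer, fixed to the table, 100 mm across: flat floor 5 mm above the table, round well 75 mm wide at its floor inside a rim that is 10 mm high above the table. Origin at the centre of its underside, at table height, z up. At the start a jar stands in it; the jar with the cream lid belongs here.
- saucer_spare: dark brown wooden saucer of the same shape and size as the coloured ones (100 mm across, floor 5 mm up, 75 mm well, rim 10 mm high), fixed to the table, empty at the start: a free spot for parking a jar. Origin at the centre of its underside, z up.
- clay_lump: brown rounded lump of leather-hard clay, 52x65x46 mm, loose, a bystander. Origin at the centre of its underside.
- fluted_pot: small pale fluted pot, 56 mm diameter, 44 mm tall, loose, a bystander. Origin at the centre of its underside.
- wood_rib: flat oval wooden throwing rib with a hole, 40x90x9 mm, loose, lying on the table, a bystander. Origin at the centre of its underside.
There are look-alikes about, which are no part of the job. Leave any orange, turquoise or yellow look-alike of the jar_cream alone.

How it is judged (in metres and radians):
At the end, for the whole second after the job is handed in: Each jar stands flat on the floor of the saucer of its lid's colour: centre within 16 mm of the saucer's centre, underside 2 to 8 mm above the saucer's underside (not up on the rim), leaning less than 0.06 rad, at rest (horizontal distance between jar_grey and saucer_grey below 0.016 m and z of jar_grey in the frame of saucer_grey between 0.002 and 0.008 m and angle between each of jar_grey, jar_red, jar_cream's own z axis and vertical below 0.06 rad and linear speed of each of jar_grey, jar_red, jar_cream below 0.02 m/s and horizontal distance between jar_red and saucer_red below 0.016 m and z of jar_red in the frame of saucer_red between 0.002 and 0.008 m and horizontal distance between jar_cream and saucer_cream below 0.016 m and z of jar_cream in the frame of saucer_cream between 0.002 and 0.008 m); the robot touches nothing.
It fails at once if a jar is tipped over (leans more than 40 degrees) (angle between any of jar_grey, jar_red, jar_cream's own z axis and vertical above 0.7 rad).
It fails at once if the clay lump, the fluted pot or the wooden rib is shifted by more than 25 mm (distance of any of clay_lump, fluted_pot, wood_rib from where it was at the start of the episode above 0.025 m).
It also fails if it takes over 106 s, if anything falls off the work surface, if the arm or the gripper's body presses on something with over 40 N, if the wrist force passes 120 N, or if a joint passes its speed limit or range.

ROBOT

A 6-joint arm with a two-finger parallel gripper is mounted at the origin on a cart in front of the work surface, level with it; the furniture and walls round the work are solid. World frame = base frame: x ahead of the robot, y to its left, z up, the work surface at z = 0. Lengths are in mm, angles in rad, forces in N, time in s.
With the tool pointing down it reaches from about 300 to 750 mm from the base axis. Payload 8.5 kg.
Tool frame: the origin (TCP) lies at the very end of the fingers, on their centre line; the grasp point (between the pads) lies 19 mm behind it (arm.hold_point_z is the distance from the TCP to the grasp point, in mm); z points along the fingers, y is the direction in which the jaws open and shut (so a half turn about z gives the same grasp; the last joint's range is limited). The gripper opens to 88 mm and grips with 3 to 60 N. Pads are 18 mm wide; open, the fingers measure 123 mm over their backs; the gripper's body (75 mm by 187 mm) begins 45 mm behind the grasp point.
Start: joints at [1.051, 0.381, 1.297, -0, 1.464, -0.215], TCP at [165.048, 524.633, 238.748] pointing down, gripper open.
Joint ranges: [-3.11, 3.11], [-0.89, 2.33], [0.22, 2.48], [-1.42, 4.56], [0.17, 2.85], [-2.88, 2.88]. Speed limits (rad/s): [2.39, 2.39, 3.14, 3.14, 3.14, 3.14].

INTERFACE

Orientations are given as a 3x3 rotation matrix whose columns are the frame's x, y, z axes.
In Python, from bench import arm, get_image, finish_job gives the robot as it stands.
- The arm moves only by the tool apply_moves, never from a script. Its argument "deltas" is a list of rows, each a list of 3 entries, a list of its own where there are three numbers: the shift along the tool's x, y, z in mm, then the turn, a rotation vector about the tool's x, y, z in rad, then the opening in per cent of the stroke, from 0 (shut) to 100 (fully open). In form: [[[tx, ty, tz], [ax, ay, az], grip], ...]. A call has 1 to 12 rows; each row shifts and turns the commanded pose from where the row before left it, along the tool's axes as they then stand; what a row does not reach is not made up. A row lasts 1/12 s, in which the tool goes at most 41.7 mm and 7.16 degrees, less where a joint would pass 70% of its speed; a pose out of reach is approached as far as the arm can. A call with a gripper value outside its range is refused whole. The fingers move at their own pace and stop on an object; "squeeze" is the grip in N (left out, the last holds). Time passes only in rows, so rows that do not move let the fingers close. It gives the time, the measured TCP pose, the force and the opening at its end, in the units of the state.
- arm.sense(): the state, without advancing time (a new reading comes with each control period).
- get_image(name): name is "scene" or "side" or "wrist"; returns a dict with "image" (420x560x3 uint8, red, green, blue), "fovy" (degrees; the focal length in pixels is half the picture's height over the tangent of half this angle, whatever the lens; pixels are square), "cx", "cy" (the principal point, pixels), "k1" (the pictures are not rectified: a ray, as slopes to the right and down, at radius r is drawn at 1 + k1 r^2 times it, then the intrinsics apply), "position" and "rotation" of the camera in the world; the wrist camera has in their place "hand_eye" (4x4, takes a point from camera to tool coordinates, whose origin is the TCP and whose axes are the flange's). Camera axes: x right, y up, looking along -z (the intrinsics and any distortion apply to the point x, -y, -z); pixel columns grow to the right and rows downward; lengths in mm; the calibration is good to about 2 mm. A picture is of the moment at which its call begins: read the wrist's pose just before it. There is no depth.
- finish_job(): hands the job in, once; it reports no verdict.
The state is a dict: "clock": time; "joint_pos": joint angles; "joint_vel": joint speeds; "tau": joint torques, N m; "position": TCP position; "tcp_rot": TCP orientation; "ft_force": force on the tool from outside, world axes, zero at the start; "ft_torque": the same for the moment, N m; "gripper_width": finger opening in mm.
Only numpy, scipy, OpenCV 4.12 (cv2) and the standard library are available. Lean on these libraries where they do the work, as an engineer would, in place of code of your own. Each camera call takes 0.05 s, during which the arm holds its last target. There are 200 camera calls.

## Working session

There is one attempt and no reset: what is moved stays moved. The work goes in short steps, Python scripts to look and compute and a tool call to move; the robot and the scene stay as the last step left them, time stands still between calls to the robot, and variables do not carry over. Pictures are saved under pics/ and viewed, about 12 in all and at most 16, crops included, and the job is handed in when it is done.

Besides the shell and the picture viewer there is one more tool, called after "Request:" by a JSON object that holds its "op" and its "data". apply_moves: Moves the arm, as the interface text tells. Its arguments: {"type":"object","properties":{"deltas":{"type":"array","items":{"type":"array"}},"squeeze":{"type":"number"}},"required":["deltas"]}

```bash
mkdir -p pics; cat > h.py <<'E'
import numpy as np, cv2
from bench import arm, get_image, finish_job
def ray(im,u,v,T=None):
    f=210/np.tan(np.radians(im['fovy'])/2)
    d=np.array([(u-im['cx'])/f,(v-im['cy'])/f]); s=d.copy()
    for _ in range(20): s=d/(1+im['k1']*(s@s))
    return np.array([s[0],-s[1],-1.])
def campose(im,st=None):
    if 'hand_eye' in im:
        H=np.array(im['hand_eye']);R=np.array(st['tcp_rot']);p=np.array(st['position'])
        return R@H[:3,:3], R@H[:3,3]+p
    return np.array(im['rotation']),np.array(im['position'])
def toplane(im,u,v,z,st=None):
    R,p=campose(im,st); d=R@ray(im,u,v); return p+d*(z-p[2])/d[2]
def proj(im,P,st=None):
    R,p=campose(im,st); c=R.T@(np.array(P)-p); s=np.array([c[0]/-c[2],-c[1]/-c[2]])
    f=210/np.tan(np.radians(im['fovy'])/2)
    return s*(1+im['k1']*(s@s))*f+[im['cx'],im['cy']]
def save(im,n): cv2.imwrite('pics/'+n,im['image'][:,:,::-1])
E
python3 - <<'E'
from h import *
import pickle
st=arm.sense();print(st, arm.hold_point_z)
d={'st':st}
for n in('scene','side','wrist'):
    im=get_image(n);d[n]=im;save(im,n+'0.png');print(n,{k:v for k,v in im.items() if k!='image'})
pickle.dump(d,open('d0.pkl','wb'))
a=cv2.imread('pics/scene0.png');cv2.imwrite('pics/s_up.png',cv2.resize(a,(800,600)))
E
```

```text
{'clock': 0.0, 'joint_pos': array([ 1.05069147e+00,  3.81187793e-01,  1.29824737e+00, -1.55185049e-05,
        1.46362371e+00, -2.15283216e-01]), 'joint_vel': array([-1.78603655e-04,  5.11957028e-04, -1.22728408e-03,  1.97807498e-03,
        3.48537187e-04, -4.94016911e-05]), 'tau': array([ 5.74611058e-04, -4.37938750e+01, -2.24560994e+01,  7.14283716e-02,
        3.52459482e-02, -8.45749446e-05]), 'position': array([164.91974643, 524.39276591, 238.14670317]), 'tcp_rot': array([[-9.53900892e-01,  3.00120937e-01, -7.15276609e-04],
       [ 3.00121641e-01,  9.53900080e-01, -1.27999981e-03],
       [ 2.98147672e-04, -1.43566295e-03, -9.99998925e-01]]), 'ft_force': array([-0.47243002,  0.19712794, -0.22331595]), 'ft_torque': array([ 0.01538107, -0.01521533, -0.01188575]), 'gripper_width': 87.9594869982696} 18.700000000000003
scene {'fovy': 44.3766306791107, 'cx': 283.3738067285633, 'cy': 204.69897677183792, 'k1': -0.07153755746925607, 'position': array([ -73.02341264,  949.90608474, 1166.43426651]), 'rotation': array([[-0.75349316,  0.51505737, -0.40861224],
       [-0.65742226, -0.58399
[... 172 characters left out ...]
78986849, 'position': array([ 297.15044851, -862.16240182,  771.14945306]), 'rotation': array([[ 0.97957762,  0.10201698, -0.17326344],
       [-0.20092411,  0.52907534, -0.82444453],
       [ 0.00756207,  0.84242022,  0.53876803]])}
wrist {'fovy': 70.26857392882353, 'cx': 281.4897763754245, 'cy': 213.71400814706075, 'k1': -0.05414772660447553, 'hand_eye': array([[-9.17734120e-04,  9.51084370e-01,  3.08929892e-01,
         7.99728878e+01],
       [ 9.99999564e-01,  8.19106496e-04,  4.48950839e-04,
        -1.38467798e+00],
       [ 1.73943644e-04,  3.08930170e-01, -9.51084707e-01,
        -1.46739569e+02],
       [ 0.00000000e+00,  0.00000000e+00,  0.00000000e+00,
         1.00000000e+00]])}
```

View pics/s_up.png

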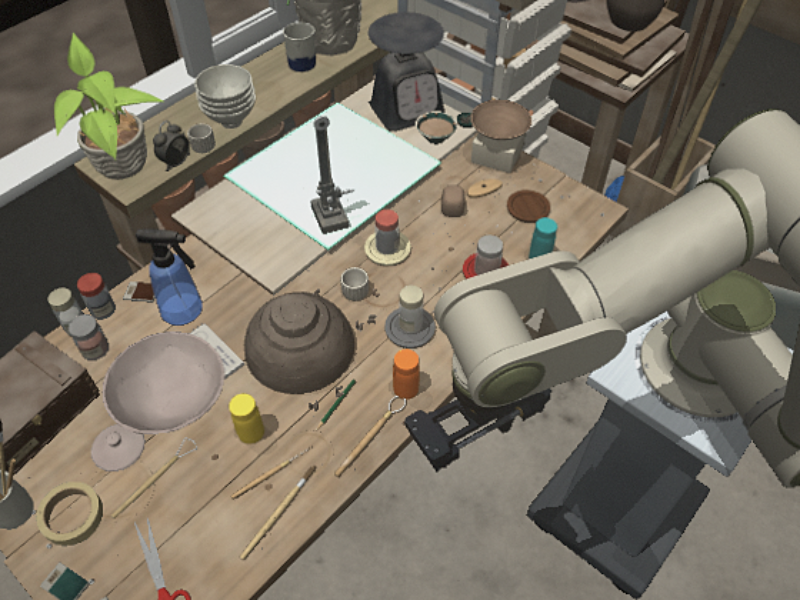

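View pics/side0.png

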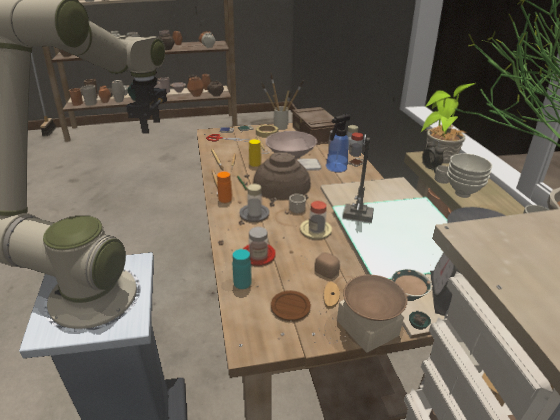

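The pictures show the jars in their saucers. In the scene view at 800 wide, cream is at (410,315), red at (387,235) and grey at (488,255). In the side view the saucers are grey (254,212), cream (316,228), red (259,253) and spare (290,305). Look-alikes: orange (406,374), turquoise (543,238), yellow (246,418), plus jars of similar colours at the far left (62–95,285–335). Next is a close crop to check the choice.

```bash
python3 - <<'E'
import cv2
a=cv2.imread('pics/side0.png')[175:325,200:400];cv2.imwrite('pics/c1.png',cv2.resize(a,None,fx=4,fy=4,interpolation=cv2.INTER_CUBIC))
E
```

```text
(no output)
```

View pics/c1.png

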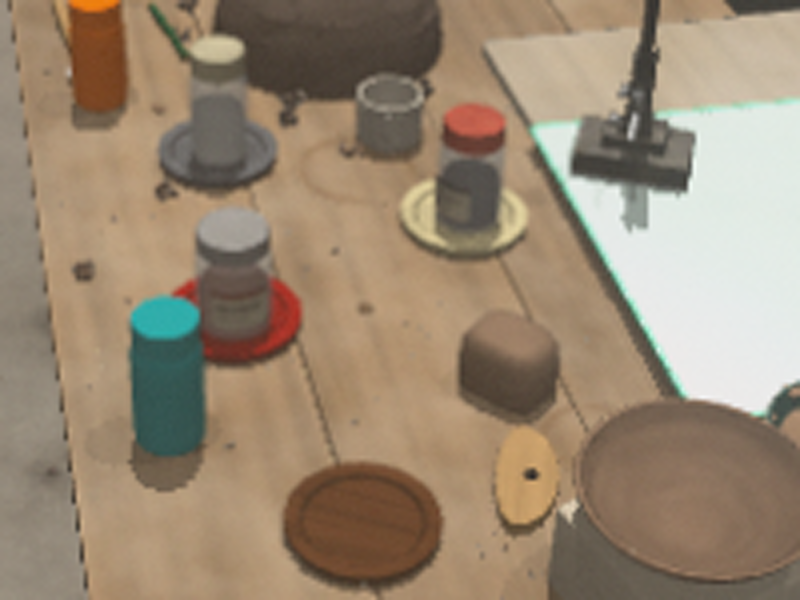

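```bash
python3 - <<'E'
from h import *
import pickle
d=pickle.load(open('d0.pkl','rb'));im=d['side']
for n,u,v,z in [('grey',218,153,8),('cream',464,216,8),('red',236,313,8),('spare',362,518,8),('Jcream',218,50,105),('Jred',474,122,95),('Jgrey',233,228,85),('turq_bot',168,436,0),('turq_top',166,318,100),('orange_top',98,0,100),('clay',509,365,25),('pot',390,95,44),('rib',527,477,9)]:
    print(n,toplane(im,200+u/4,175+v/4,z).round())
im=d['scene']
k=.7
for n,u,v,z in [('grey',410,327,8),('cream',387,249,8),('spare',529,206,8),('Jcream',411,294,105),('Jred',387,217,95),('Jgrey',489,244,85),('orange',406,358,100),('turq',545,224,100)]:
    print(n,toplane(im,u*k,v*k,z).round())
E
```

```text
grey [475. 293.   8.]
cream [647. 169.   8.]
red [453.  85.   8.]
spare [ 495. -130.    8.]
Jcream [476. 292. 105.]
Jred [649. 167.  95.]
Jgrey [452.  82.  85.]
turq_bot [389. -25.   0.]
turq_top [391. -26. 100.]
orange_top [393. 402. 100.]
clay [620. -27.  25.]
pot [619. 298.  44.]
rib [ 605. -117.    9.]
grey [470. 300.   8.]
cream [641. 177.   8.]
spare [ 490. -131.    8.]
Jcream [473. 296. 105.]
Jred [646. 170.  95.]
Jgrey [450.  84.  85.]
orange [389. 407. 100.]
turq [391. -24. 100.]
```

```bash
python3 - <<'E'
from h import *
import pickle
d=pickle.load(open('d0.pkl','rb'));im=d['scene'];k=.7
for n,u,v,z in [('mound near base',300,390,0),('mound left',246,350,20),('mound right',354,350,20),('moundtop?',298,308,100),('scope base near',328,231,0),('scope base right',348,212,0),('scopebaseL',312,212,0),('scopetop',323,120,150)]:
    print(n,toplane(im,u*k,v*k,z).round())
im=d['side']
for n,u,v,z in [('mound l',253,186,30),('mound r',311,185,30),('near',281,199,0),('scope near L',343,219,0),('scope near R',373,221,0),('top',283,155,120)]:
    print(n,toplane(im,u,v,z).round())
E
```

```text
mound near base [532. 538.   0.]
mound left [662. 552.  20.]
mound right [509. 417.  20.]
moundtop? [609. 455. 100.]
scope base near [778. 218.   0.]
scope base right [786. 147.   0.]
scopebaseL [847. 200.   0.]
scopetop [915.  80. 150.]
mound l [493. 433.  30.]
mound r [695. 402.  30.]
near [582. 377.   0.]
scope near L [753. 217.   0.]
scope near R [845. 187.   0.]
top [609. 476. 120.]
```

Request:
{"op": "apply_moves", "data": {"deltas": [[[0,0,0],[0,0,-0.122],100],[[0,0,0],[0,0,-0.122],100],[[0,0,0],[0,0,-0.122],100],[[0,0,0],[0,0,-0.122],100],[[0,0,0],[0,0,-0.122],100]], "squeeze": 25}}

```text
clock: 0.57
position: [165.0, 524.5, 238.5]
tcp_rot: [[-0.952, -0.306, -0.0], [-0.306, 0.952, -0.001], [0.0, -0.0, -1.0]]
ft_force: [0.2, 0.5, 0.4]
gripper_width: 88.2
```

```bash
cat >> h.py <<'E'
def go(x,y,z):
    s=arm.sense();R=np.array(s['tcp_rot']);p=np.array(s['position']);d=R.T@(np.array([x,y,z])-p)
    print('t',round(s['clock'],2),'at',p.round(1),'jaw',R[:,1].round(3),'z',R[:,2].round(3),'w',round(s['gripper_width'],1),'F',s['ft_force'].round(1),'tool delta',d.round(1))
E
python3 -c "
from h import *
go(451,84,215)"
```

```text
t 0.57 at [165.  524.5 238.5] jaw [-0.306  0.952 -0.   ] z [-0.    -0.001 -1.   ] w 88.2 F [0.2 0.5 0.4] tool delta [-137.4 -507.    23.6]
```

Request:
{"op": "apply_moves", "data": {"deltas": [[[-7,-20,2],[0,0,0],100],[[-9,-32,2],[0,0,0],100],[[-9,-32,2],[0,0,0],100],[[-9,-32,2],[0,0,0],100],[[-9,-32,2],[0,0,0],100],[[-9,-32,2],[0,0,0],100],[[-9,-32,2],[0,0,0],100],[[-9,-32,2],[0,0,0],100],[[-9,-32,2],[0,0,0],100],[[-9,-32,2],[0,0,0],100],[[-9,-32,2],[0,0,0],100],[[-9,-32,2],[0,0,0],100]]}}

```text
clock: 1.57
position: [378.4, 200.1, 214.6]
tcp_rot: [[-0.954, -0.3, -0.0], [-0.3, 0.954, 0.0], [0.0, 0.0, -1.0]]
ft_force: [-0.0, 0.4, 0.3]
gripper_width: 88.1
```

Request:
{"op": "apply_moves", "data": {"deltas": [[[-9,-32,0],[0,0,0],100],[[-9,-32,0],[0,0,0],100],[[-9,-32,0],[0,0,0],100],[[-5,-20,0],[0,0,0],100],[[0,0,0],[0,0,0],100],[[0,0,0],[0,0,0],100],[[0,0,0],[0,0,0],100]]}}

```text
clock: 2.15
position: [442.7, 101.3, 214.6]
tcp_rot: [[-0.954, -0.301, -0.001], [-0.301, 0.954, 0.0], [0.001, 0.0, -1.0]]
ft_force: [0.2, 0.2, 0.3]
gripper_width: 88.2
```

```bash
python3 - <<'E'
from h import *
import pickle
go(451,84,215)
st=arm.sense();im=get_image('wrist');save(im,'w1.png')
i=cv2.imread('pics/w1.png')
for P in [(452,84,85),(452,84,8),(391,-25,100)]:
    print(proj(im,P,st).round())
pickle.dump((st,im),open('w1.pkl','wb'))
E
```

```text
t 2.15 at [442.7 101.3 214.6] jaw [-0.301  0.954  0.   ] z [-0.001  0.    -1.   ] w 88.2 F [0.2 0.2 0.3] tool delta [ -2.7 -19.   -0.4]
[263. 209.]
[267. 190.]
[158. 111.]
```

View pics/w1.png

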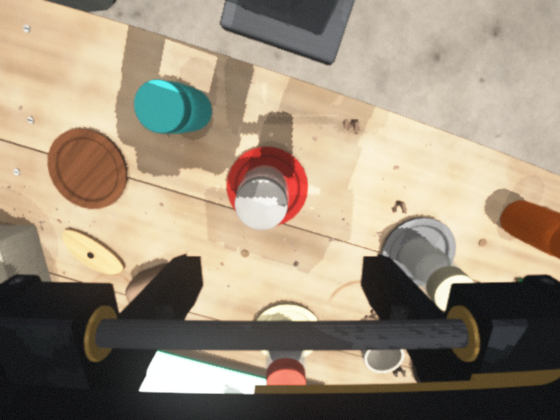

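```bash
python3 - <<'E'
from h import *
import pickle
st,im=pickle.load(open('w1.pkl','rb'))
for n,u,v,z in [('red',267,187,8),('spare',88,168,8),('grey',420,250,8),('Jgrey',263,207,85)]: print(n,toplane(im,u,v,z,st).round(1))
go(451.5,83.5,31)
E
```

```text
red [448.1  83.2   8. ]
spare [ 490.  -131.6    8. ]
grey [468.6 298.8   8. ]
Jgrey [450.4  83.5  85. ]
t 2.2 at [442.6 101.5 214.7] jaw [-0.301  0.953  0.   ] z [-0.  0. -1.] w 88.4 F [ 0.3 -0.4  0.3] tool delta [ -3.1 -19.9 183.7]
```

Request:
{"op": "apply_moves", "data": {"deltas": [[[-2,-20,0],[0,0,0],100],[[0,0,15],[0,0,0],100],[[0,0,30],[0,0,0],100],[[0,0,30],[0,0,0],100],[[0,0,30],[0,0,0],100],[[0,0,30],[0,0,0],100],[[0,0,20],[0,0,0],100],[[0,0,15],[0,0,0],100],[[0,0,8],[0,0,0],100],[[0,0,2],[0,0,0],100],[[0,0,0],[0,0,0],100]]}}

```text
clock: 3.12
position: [451.1, 82.7, 34.9]
tcp_rot: [[-0.954, -0.301, -0.0], [-0.301, 0.954, 0.0], [0.0, 0.0, -1.0]]
ft_force: [-0.3, 0.5, 0.5]
gripper_width: 88.2
```

Request:
{"op": "apply_moves", "data": {"deltas": [[[0,0,0],[0,0,0],0],[[0,0,0],[0,0,0],0],[[0,0,0],[0,0,0],0],[[0,0,0],[0,0,0],0],[[0,0,0],[0,0,0],0],[[0,0,0],[0,0,0],0],[[0,0,0],[0,0,0],0],[[0,0,0],[0,0,0],0]]}}

```text
clock: 3.78
position: [451.3, 82.1, 35.0]
tcp_rot: [[-0.954, -0.301, 0.0], [-0.301, 0.954, -0.0], [-0.0, -0.0, -1.0]]
ft_force: [-0.4, -0.6, 5.7]
gripper_width: 53.3
```

Request:
{"op": "apply_moves", "data": {"deltas": [[[0,0,-5],[0,0,0],0],[[0,0,-5],[0,0,0],0],[[0,0,0],[0,0,0],0],[[0,0,0],[0,0,0],0]]}}

```text
clock: 4.12
position: [451.3, 82.2, 45.0]
tcp_rot: [[-0.954, -0.3, 0.001], [-0.3, 0.954, -0.0], [-0.001, -0.0, -1.0]]
ft_force: [-0.3, 0.2, -1.6]
gripper_width: 53.3
```

```bash
python3 - <<'E'
from h import *
im=get_image('side');save(im,'s2.png')
a=cv2.imread('pics/s2.png')[160:310,180:380];b=cv2.imread('pics/w1.png')
cv2.imwrite('pics/s2c.png',cv2.resize(a,None,fx=4,fy=4,interpolation=cv2.INTER_CUBIC))
go(492,-131,150)
E
```

```text
t 4.17 at [451.2  82.2  44.8] jaw [-0.3    0.954 -0.   ] z [ 0. -0. -1.] w 53.2 F [ 0.  -0.  -1.2] tool delta [  25.1 -215.6 -105.2]
```

View pics/s2c.png

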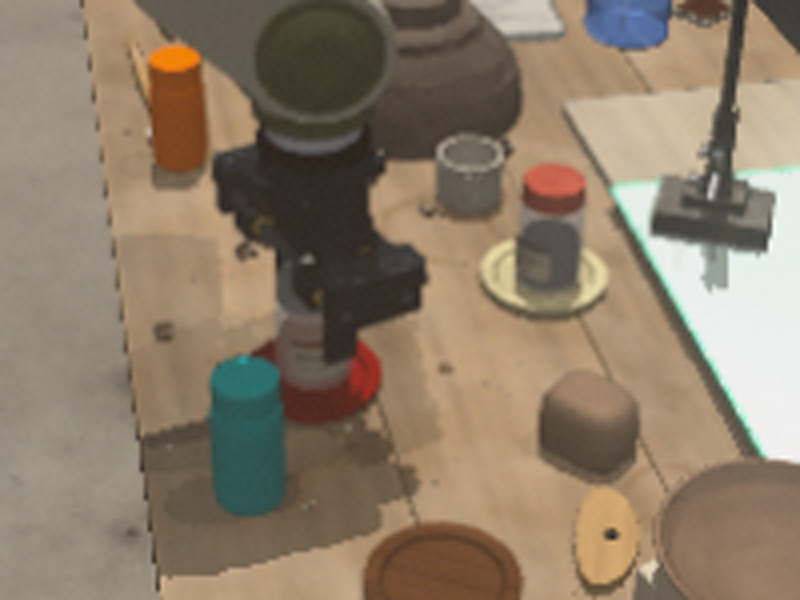

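Request:
{"op": "apply_moves", "data": {"deltas": [[[0,0,-15],[0,0,0],0],[[0,0,-25],[0,0,0],0],[[0,0,-30],[0,0,0],0],[[0,0,-25],[0,0,0],0],[[0,-10,-10],[0,0,0],0],[[3,-25,0],[0,0,0],0],[[4,-30,0],[0,0,0],0],[[4,-30,0],[0,0,0],0],[[4,-30,0],[0,0,0],0],[[4,-30,0],[0,0,0],0],[[4,-30,0],[0,0,0],0],[[2,-20,0],[0,0,0],0]]}}

```text
clock: 5.17
position: [489.0, -123.3, 149.4]
tcp_rot: [[-0.954, -0.299, -0.0], [-0.299, 0.954, -0.0], [0.0, -0.0, -1.0]]
ft_force: [0.3, 0.3, -2.6]
gripper_width: 53.2
```

Request:
{"op": "apply_moves", "data": {"deltas": [[[0,-10,5],[0,0,0],0],[[0,0,20],[0,0,0],0],[[0,0,25],[0,0,0],0],[[0,0,25],[0,0,0],0],[[0,0,15],[0,0,0],0],[[0,0,10],[0,0,0],0],[[0,0,0],[0,0,0],0]]}}

```text
clock: 5.75
position: [490.7, -129.1, 47.4]
tcp_rot: [[-0.954, -0.301, -0.004], [-0.301, 0.954, 0.002], [0.003, 0.004, -1.0]]
ft_force: [-0.6, -0.3, -2.1]
gripper_width: 53.5
```

```bash
python3 - <<'E'
from h import *
go(492,-131,35)
im=get_image('side');save(im,'s3.png')
a=cv2.imread('pics/s3.png')[200:350,190:390]
cv2.imwrite('pics/s3c.png',cv2.resize(a,None,fx=4,fy=4,interpolation=cv2.INTER_CUBIC))
E
```

```text
t 5.75 at [ 490.7 -129.1   47.4] jaw [-0.301  0.954  0.004] z [-0.004  0.002 -1.   ] w 53.5 F [-0.6 -0.3 -2.1] tool delta [-0.7 -2.2 12.4]
```

View pics/s3c.png

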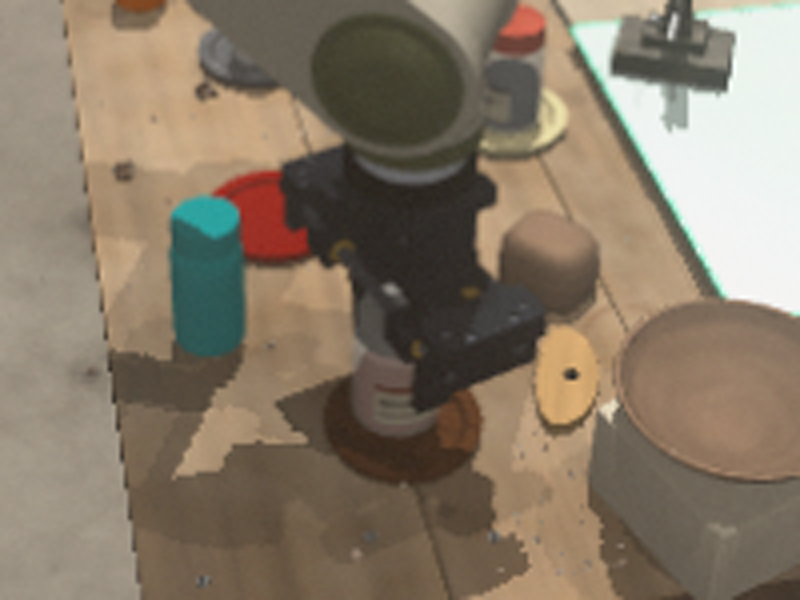

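The grey jar is upright and just above the spare saucer, centred on it. Lowering it and letting go.

Request:
{"op": "apply_moves", "data": {"deltas": [[[0,-2,5],[0,0,0],0],[[0,0,4],[0,0,0],0],[[0,0,2],[0,0,0],0],[[0,0,1],[0,0,0],0],[[0,0,0],[0,0,0],0]]}}

```text
clock: 6.22
position: [492.6, -132.3, 37.8]
tcp_rot: [[-0.954, -0.3, 0.0], [-0.3, 0.954, -0.0], [-0.0, -0.0, -1.0]]
ft_force: [0.7, -0.2, -1.2]
gripper_width: 53.7
```

Request:
{"op": "apply_moves", "data": {"deltas": [[[0,0,1],[0,0,0],0],[[0,0,1],[0,0,0],0],[[0,0,1],[0,0,0],0],[[0,0,0],[0,0,0],0]]}}

```text
clock: 6.55
position: [492.7, -132.4, 35.0]
tcp_rot: [[-0.954, -0.3, 0.0], [-0.3, 0.954, -0.0], [-0.0, -0.0, -1.0]]
ft_force: [-0.3, 1.1, 1.7]
gripper_width: 53.1
```

Request:
{"op": "apply_moves", "data": {"deltas": [[[0,0,0],[0,0,0],100],[[0,0,0],[0,0,0],100],[[0,0,0],[0,0,0],100],[[0,0,0],[0,0,0],100],[[0,0,0],[0,0,0],100],[[0,0,-10],[0,0,0],100],[[0,0,-25],[0,0,0],100],[[0,0,-35],[0,0,0],100],[[0,0,-35],[0,0,0],100],[[0,0,-30],[0,0,0],100],[[-8,8,-10],[0,0,0],100],[[-15,15,0],[0,0,0],100]]}}

```text
clock: 7.55
position: [508.4, -104.7, 182.9]
tcp_rot: [[-0.954, -0.298, 0.005], [-0.298, 0.954, -0.003], [-0.004, -0.004, -1.0]]
ft_force: [0.3, 0.1, -0.5]
gripper_width: 88.4
```

Request:
{"op": "apply_moves", "data": {"deltas": [[[-22,22,-5],[0,0,0],100],[[-22,22,-5],[0,0,0],100],[[-22,22,-5],[0,0,0],100],[[-22,22,-5],[0,0,0],100],[[-22,22,0],[0,0,0],100],[[-22,22,0],[0,0,0],100],[[-22,22,0],[0,0,0],100],[[-22,22,0],[0,0,0],100],[[-15,15,0],[0,0,0],100],[[-10,10,0],[0,0,0],100],[[0,0,0],[0,0,0],100],[[0,0,0],[0,0,0],100]]}}

```text
clock: 8.55
position: [638.7, 148.8, 199.3]
tcp_rot: [[-0.954, -0.301, -0.001], [-0.301, 0.954, -0.0], [0.001, -0.0, -1.0]]
ft_force: [-0.1, 0.4, 0.8]
gripper_width: 88.2
```

```bash
python3 - <<'E'
from h import *
import pickle
go(647,169,38)
st=arm.sense();im=get_image('wrist');save(im,'w2.png')
for P in [(647,169,95),(645,172,8),(472,297,8),(450.5,84,8)]: print(proj(im,P,st).round())
pickle.dump((st,im),open('w2.pkl','wb'))
E
```

```text
t 8.55 at [638.7 148.8 199.3] jaw [-0.301  0.954 -0.   ] z [-0.001 -0.    -1.   ] w 88.2 F [-0.1  0.4  0.8] tool delta [-14.1  16.8 161.3]
[302. 228.]
[300. 201.]
[461.  87.]
[278.  -6.]
```

View pics/w2.png

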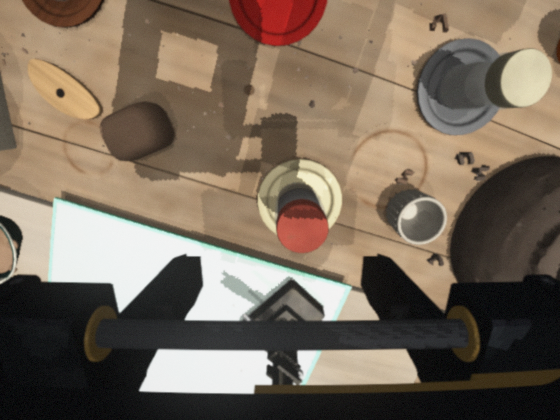

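Request:
{"op": "apply_moves", "data": {"deltas": [[[-14,17,0],[0,0,0],100],[[0,0,15],[0,0,0],100],[[0,0,30],[0,0,0],100],[[0,0,30],[0,0,0],100],[[0,0,30],[0,0,0],100],[[0,0,25],[0,0,0],100],[[0,0,15],[0,0,0],100],[[0,0,10],[0,0,0],100],[[0,0,6],[0,0,0],100],[[0,0,0],[0,0,0],100],[[0,0,0],[0,0,0],0],[[0,0,0],[0,0,0],0]]}}

```text
clock: 9.6
position: [647.8, 169.0, 40.1]
tcp_rot: [[-0.954, -0.3, 0.002], [-0.3, 0.954, 0.0], [-0.002, -0.001, -1.0]]
ft_force: [0.7, -0.6, 0.2]
gripper_width: 76.7
```

Request:
{"op": "apply_moves", "data": {"deltas": [[[0,0,0],[0,0,0],0],[[0,0,0],[0,0,0],0],[[0,0,0],[0,0,0],0],[[0,0,0],[0,0,0],0],[[0,0,0],[0,0,0],0],[[0,0,0],[0,0,0],0],[[0,0,0],[0,0,0],0]]}}

```text
clock: 10.18
position: [647.3, 169.3, 39.1]
tcp_rot: [[-0.954, -0.301, 0.0], [-0.301, 0.954, 0.0], [-0.001, 0.0, -1.0]]
ft_force: [-1.0, 1.9, 3.7]
gripper_width: 50.1
```

Request:
{"op": "apply_moves", "data": {"deltas": [[[0,0,-8],[0,0,0],0],[[0,0,-20],[0,0,0],0],[[0,0,-30],[0,0,0],0],[[0,0,-30],[0,0,0],0],[[5,0,-20],[0,0,0],0],[[20,-2,-5],[0,0,0],0],[[28,-3,0],[0,0,0],0],[[30,-3,0],[0,0,0],0],[[30,-3,0],[0,0,0],0],[[30,-3,0],[0,0,0],0],[[30,-3,0],[0,0,0],0],[[25,-3,0],[0,0,0],0]]}}

```text
clock: 11.18
position: [462.1, 89.9, 151.8]
tcp_rot: [[-0.954, -0.301, -0.001], [-0.301, 0.954, -0.0], [0.001, 0.0, -1.0]]
ft_force: [-0.1, -0.3, -2.6]
gripper_width: 50.2
```

Request:
{"op": "apply_moves", "data": {"deltas": [[[12,-2,0],[0,0,0],0],[[3,0,10],[0,0,0],0],[[0,0,25],[0,0,0],0],[[0,0,25],[0,0,0],0],[[0,0,20],[0,0,0],0],[[0,0,10],[0,0,0],0],[[0,0,0],[0,0,0],0],[[0,0,0],[0,0,0],0]]}}

```text
clock: 11.85
position: [450.6, 84.0, 61.9]
tcp_rot: [[-0.954, -0.3, -0.001], [-0.3, 0.954, -0.0], [0.001, 0.0, -1.0]]
ft_force: [0.2, 0.1, -1.8]
gripper_width: 50.5
```

```bash
python3 - <<'E'
from h import *
go(450.5,84,39)
im=get_image('side');save(im,'s4.png')
a=cv2.imread('pics/s4.png')[190:340,190:390]
cv2.imwrite('pics/s4c.png',cv2.resize(a,None,fx=4,fy=4,interpolation=cv2.INTER_CUBIC))
E
```

```text
t 11.85 at [450.6  84.   61.9] jaw [-0.3    0.954  0.   ] z [-0.001 -0.    -1.   ] w 50.5 F [ 0.2  0.1 -1.8] tool delta [ 0.1  0.1 22.9]
```

View pics/s4c.png

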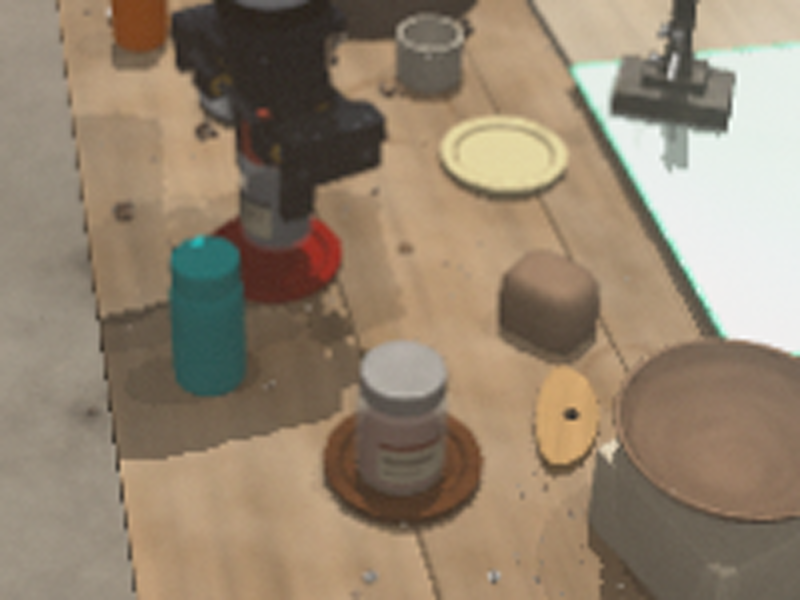

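The grey jar stands in the spare saucer. The red jar hangs upright over the red saucer, and the cream saucer at crop (505,154) is empty. Lowering the red jar.

Request:
{"op": "apply_moves", "data": {"deltas": [[[0,0,8],[0,0,0],0],[[0,0,7],[0,0,0],0],[[0,0,4],[0,0,0],0],[[0,0,2],[0,0,0],0],[[0,0,1],[0,0,0],0],[[0,0,1],[0,0,0],0],[[0,0,0],[0,0,0],0],[[0,0,0],[0,0,0],0]]}}

```text
clock: 12.57
position: [450.6, 84.1, 39.1]
tcp_rot: [[-0.954, -0.301, 0.0], [-0.301, 0.954, -0.0], [-0.0, -0.0, -1.0]]
ft_force: [-2.4, -0.2, 2.9]
gripper_width: 50.3
```

```bash
python3 - <<'E'
from h import *
go(450.5,84,39)
im=get_image('side')
f=lambda n,u,v,z:print(n,toplane(im,190+u/4,190+v/4,z).round(1))
f('cream',505,154,8);f('Jgrey',403,366,85)
E
```

```text
t 12.57 at [450.6  84.1  39.1] jaw [-0.301  0.954 -0.   ] z [ 0. -0. -1.] w 50.3 F [-2.4 -0.2  2.9] tool delta [ 0.1 -0.1  0.1]
cream [648.5 171.4   8. ]
Jgrey [ 492.7 -130.7   85. ]
```

Request:
{"op": "apply_moves", "data": {"deltas": [[[0,0,0],[0,0,0],100],[[0,0,0],[0,0,0],100],[[0,0,0],[0,0,0],100],[[0,0,0],[0,0,0],100],[[0,0,0],[0,0,0],100],[[0,0,-10],[0,0,0],100],[[0,0,-25],[0,0,0],100],[[0,0,-35],[0,0,0],100],[[0,0,-35],[0,0,0],100],[[0,0,-30],[0,0,0],100],[[-5,10,-15],[0,0,0],100],[[-10,25,-10],[0,0,0],100]]}}

```text
clock: 13.62
position: [455.2, 120.9, 201.1]
tcp_rot: [[-0.955, -0.298, 0.004], [-0.298, 0.955, -0.001], [-0.004, -0.002, -1.0]]
ft_force: [0.4, -0.1, 0.3]
gripper_width: 88.7
```

Request:
{"op": "apply_moves", "data": {"deltas": [[[-15,32,0],[0,0,0],100],[[-15,32,0],[0,0,0],100],[[-15,32,0],[0,0,0],100],[[-15,32,0],[0,0,0],100],[[-5,15,0],[0,0,0],100],[[0,0,0],[0,0,0],100],[[0,0,0],[0,0,0],100]]}}

```text
clock: 14.2
position: [473.1, 278.1, 198.4]
tcp_rot: [[-0.953, -0.302, -0.001], [-0.302, 0.953, -0.0], [0.001, -0.0, -1.0]]
ft_force: [0.0, 0.0, 0.4]
gripper_width: 88.0
```

```bash
python3 - <<'E'
from h import *
go(474.5,294,44)
st=arm.sense();im=get_image('wrist');save(im,'w3.png')
for P in [(474.5,294,105),(472,297,8),(450.5,84,8),(450.5,84,95)]: print(proj(im,P,st).round())
E
```

```text
t 14.2 at [473.1 278.1 198.4] jaw [-0.302  0.953 -0.   ] z [-0.001 -0.    -1.   ] w 88.0 F [0.  0.  0.4] tool delta [ -6.2  14.8 154.4]
[300. 224.]
[299. 194.]
[121. 120.]
[ 68. 121.]
```

View pics/w3.png

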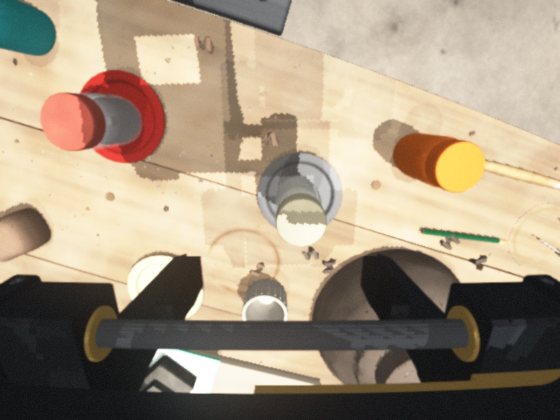

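Request:
{"op": "apply_moves", "data": {"deltas": [[[-6,15,0],[0,0,0],100],[[0,0,15],[0,0,0],100],[[0,0,30],[0,0,0],100],[[0,0,30],[0,0,0],100],[[0,0,30],[0,0,0],100],[[0,0,25],[0,0,0],100],[[0,0,13],[0,0,0],100],[[0,0,7],[0,0,0],100],[[0,0,4],[0,0,0],100],[[0,0,0],[0,0,0],100],[[0,0,0],[0,0,0],0],[[0,0,0],[0,0,0],0]]}}

```text
clock: 15.25
position: [475.2, 294.0, 45.8]
tcp_rot: [[-0.954, -0.3, 0.002], [-0.3, 0.954, 0.001], [-0.002, 0.0, -1.0]]
ft_force: [0.3, 0.6, -0.5]
gripper_width: 77.0
```

Request:
{"op": "apply_moves", "data": {"deltas": [[[0,0,0],[0,0,0],0],[[0,0,0],[0,0,0],0],[[0,0,0],[0,0,0],0],[[0,0,0],[0,0,0],0],[[0,0,0],[0,0,0],0],[[0,0,0],[0,0,0],0],[[0,0,0],[0,0,0],0]]}}

```text
clock: 15.83
position: [474.7, 294.2, 44.9]
tcp_rot: [[-0.954, -0.301, 0.0], [-0.301, 0.954, 0.0], [-0.0, 0.0, -1.0]]
ft_force: [-0.2, 1.2, 2.0]
gripper_width: 46.3
```

Request:
{"op": "apply_moves", "data": {"deltas": [[[0,0,-8],[0,0,0],0],[[0,0,-20],[0,0,0],0],[[0,0,-30],[0,0,0],0],[[0,0,-30],[0,0,0],0],[[-2,-3,-20],[0,0,0],0],[[-12,-15,-10],[0,0,0],0],[[-17,-22,0],[0,0,0],0],[[-20,-26,0],[0,0,0],0],[[-20,-26,0],[0,0,0],0],[[-20,-26,0],[0,0,0],0],[[-18,-26,0],[0,0,0],0],[[-12,-15,0],[0,0,0],0]]}}

```text
clock: 16.83
position: [639.7, 176.2, 162.7]
tcp_rot: [[-0.954, -0.299, -0.0], [-0.299, 0.954, -0.001], [0.0, -0.001, -1.0]]
ft_force: [0.5, 0.1, -1.2]
gripper_width: 46.6
```

Request:
{"op": "apply_moves", "data": {"deltas": [[[-6,-10,0],[0,0,0],0],[[0,0,10],[0,0,0],0],[[0,0,25],[0,0,0],0],[[0,0,25],[0,0,0],0],[[0,0,25],[0,0,0],0],[[0,0,12],[0,0,0],0],[[0,0,0],[0,0,0],0],[[0,0,0],[0,0,0],0]]}}

```text
clock: 17.5
position: [646.1, 171.6, 66.1]
tcp_rot: [[-0.954, -0.301, -0.0], [-0.301, 0.954, 0.0], [0.0, 0.0, -1.0]]
ft_force: [0.9, -0.2, -1.0]
gripper_width: 46.5
```

```bash
python3 - <<'E'
from h import *
go(647,171,45)
im=get_image('scene');save(im,'s5.png')
a=cv2.imread('pics/s5.png')[110:260,210:410]
cv2.imwrite('pics/s5c.png',cv2.resize(a,None,fx=4,fy=4,interpolation=cv2.INTER_CUBIC))
E
```

```text
t 17.5 at [646.1 171.6  66.1] jaw [-0.301  0.954  0.   ] z [-0.  0. -1.] w 46.5 F [ 0.9 -0.2 -1. ] tool delta [-0.6 -0.9 21.1]
```

View pics/s5c.png

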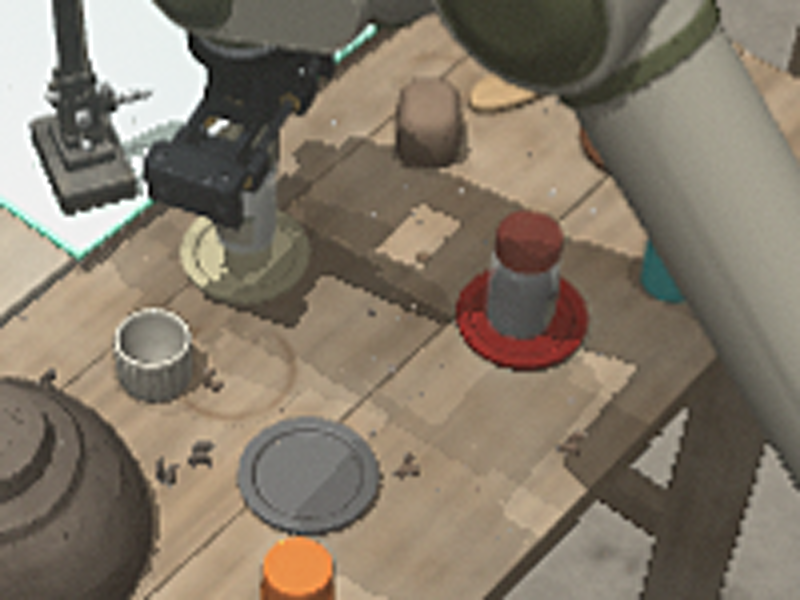

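The cream jar is upright over the cream saucer. The red jar sits in the red saucer, and the grey saucer at crop (309,474) is empty. Lowering the cream jar.

Request:
{"op": "apply_moves", "data": {"deltas": [[[0,0,8],[0,0,0],0],[[0,0,6],[0,0,0],0],[[0,0,3],[0,0,0],0],[[0,0,2],[0,0,0],0],[[0,0,1],[0,0,0],0],[[0,0,1],[0,0,0],0],[[0,0,0],[0,0,0],0],[[0,0,0],[0,0,0],0]]}}

```text
clock: 18.22
position: [646.7, 171.0, 45.0]
tcp_rot: [[-0.954, -0.301, 0.0], [-0.301, 0.954, 0.0], [-0.0, -0.0, -1.0]]
ft_force: [-0.3, 0.3, -0.3]
gripper_width: 46.0
```

```bash
python3 - <<'E'
from h import *
go(647,171,45)
im=get_image('scene')
print(toplane(im,210+309/4,110+474/4,8).round(1))
E
```

```text
t 18.22 at [646.7 171.   45. ] jaw [-0.301  0.954 -0.   ] z [ 0.  0. -1.] w 46.0 F [-0.3  0.3 -0.3] tool delta [-0.3 -0.1 -0. ]
[470.8 298.5   8. ]
```

Request:
{"op": "apply_moves", "data": {"deltas": [[[0,0,0],[0,0,0],100],[[0,0,0],[0,0,0],100],[[0,0,0],[0,0,0],100],[[0,0,0],[0,0,0],100],[[0,0,0],[0,0,0],100],[[0,0,-10],[0,0,0],100],[[0,0,-25],[0,0,0],100],[[0,0,-35],[0,0,0],100],[[0,0,-35],[0,0,0],100],[[0,0,-30],[0,0,0],100],[[8,-8,-10],[0,0,0],100],[[15,-15,0],[0,0,0],100]]}}

```text
clock: 19.27
position: [632.4, 142.9, 193.3]
tcp_rot: [[-0.953, -0.302, 0.007], [-0.302, 0.953, 0.001], [-0.006, -0.001, -1.0]]
ft_force: [0.6, -0.3, -0.1]
gripper_width: 87.7
```

Request:
{"op": "apply_moves", "data": {"deltas": [[[22,-22,0],[0,0,0],100],[[22,-22,0],[0,0,0],100],[[22,-22,0],[0,0,0],100],[[22,-22,0],[0,0,0],100],[[22,-22,0],[0,0,0],100],[[22,-22,0],[0,0,0],100],[[22,-22,0],[0,0,0],100],[[22,-22,0],[0,0,0],100],[[22,-22,0],[0,0,0],100],[[12,-15,0],[0,0,0],100],[[0,0,0],[0,0,0],100],[[0,0,0],[0,0,0],100]]}}

```text
clock: 20.27
position: [494.7, -124.7, 189.7]
tcp_rot: [[-0.954, -0.298, -0.0], [-0.298, 0.954, 0.0], [0.0, 0.0, -1.0]]
ft_force: [-0.3, -0.3, -0.6]
gripper_width: 88.7
```

```bash
python3 - <<'E'
from h import *
go(492.5,-131.5,35)
E
```

```text
t 20.27 at [ 494.7 -124.7  189.7] jaw [-0.298  0.954  0.   ] z [-0.  0. -1.] w 88.7 F [-0.3 -0.3 -0.6] tool delta [  4.1  -5.9 154.7]
```

Request:
{"op": "apply_moves", "data": {"deltas": [[[4,-6,0],[0,0,0],100],[[0,0,15],[0,0,0],100],[[0,0,30],[0,0,0],100],[[0,0,30],[0,0,0],100],[[0,0,30],[0,0,0],100],[[0,0,25],[0,0,0],100],[[0,0,13],[0,0,0],100],[[0,0,7],[0,0,0],100],[[0,0,4],[0,0,0],100],[[0,0,0],[0,0,0],100],[[0,0,0],[0,0,0],0],[[0,0,0],[0,0,0],0]]}}

```text
clock: 21.27
position: [493.7, -131.2, 36.7]
tcp_rot: [[-0.954, -0.301, 0.002], [-0.301, 0.954, -0.001], [-0.001, -0.001, -1.0]]
ft_force: [-0.6, 0.1, 0.5]
gripper_width: 76.9
```

Request:
{"op": "apply_moves", "data": {"deltas": [[[0,0,0],[0,0,0],0],[[0,0,0],[0,0,0],0],[[0,0,0],[0,0,0],0],[[0,0,0],[0,0,0],0],[[0,0,0],[0,0,0],0],[[0,0,0],[0,0,0],0],[[0,0,0],[0,0,0],0]]}}

```text
clock: 21.85
position: [493.4, -131.2, 36.1]
tcp_rot: [[-0.954, -0.301, 0.001], [-0.301, 0.954, -0.0], [-0.0, -0.001, -1.0]]
ft_force: [-0.1, -0.1, 5.7]
gripper_width: 53.2
```

```bash
python3 - <<'E'
from h import *
go(472,297,160)
E
```

```text
t 21.85 at [ 493.4 -131.2   36.1] jaw [-0.301  0.954 -0.001] z [ 0.001 -0.    -1.   ] w 53.2 F [-0.1 -0.1  5.7] tool delta [-108.3  414.8 -124.1]
```

Request:
{"op": "apply_moves", "data": {"deltas": [[[0,0,-8],[0,0,0],0],[[0,0,-20],[0,0,0],0],[[0,0,-30],[0,0,0],0],[[0,0,-30],[0,0,0],0],[[0,0,-30],[0,0,0],0],[[-4,15,-12],[0,0,0],0],[[-6,23,0],[0,0,0],0],[[-8,30,0],[0,0,0],0],[[-8,30,0],[0,0,0],0],[[-8,30,0],[0,0,0],0],[[-8,30,0],[0,0,0],0],[[-8,30,0],[0,0,0],0]]}}

```text
clock: 22.85
position: [483.7, 64.8, 165.8]
tcp_rot: [[-0.954, -0.3, -0.001], [-0.3, 0.954, 0.0], [0.001, 0.0, -1.0]]
ft_force: [0.7, 0.2, -1.6]
gripper_width: 53.5
```

Request:
{"op": "apply_moves", "data": {"deltas": [[[-8,32,0],[0,0,0],0],[[-8,32,0],[0,0,0],0],[[-8,32,0],[0,0,0],0],[[-8,32,0],[0,0,0],0],[[-8,32,0],[0,0,0],0],[[-8,30,0],[0,0,0],0],[[-6,20,0],[0,0,0],0],[[-3,10,0],[0,0,0],0],[[0,0,0],[0,0,0],0],[[0,0,0],[0,0,0],0]]}}

```text
clock: 23.68
position: [472.5, 289.7, 165.5]
tcp_rot: [[-0.954, -0.301, -0.001], [-0.301, 0.954, -0.001], [0.001, -0.0, -1.0]]
ft_force: [0.9, -1.5, -2.6]
gripper_width: 53.0
```

```bash
python3 - <<'E'
from h import *
go(472,297,36)
E
```

```text
t 23.68 at [472.5 289.7 165.5] jaw [-0.301  0.954 -0.   ] z [-0.001 -0.001 -1.   ] w 53.0 F [ 0.9 -1.5 -2.6] tool delta [ -1.8   7.2 129.5]
```

Request:
{"op": "apply_moves", "data": {"deltas": [[[-2,7,0],[0,0,0],0],[[0,0,15],[0,0,0],0],[[0,0,25],[0,0,0],0],[[0,0,25],[0,0,0],0],[[0,0,25],[0,0,0],0],[[0,0,15],[0,0,0],0],[[0,0,0],[0,0,0],0],[[0,0,0],[0,0,0],0]]}}

```text
clock: 24.35
position: [472.7, 296.8, 60.8]
tcp_rot: [[-0.954, -0.299, -0.001], [-0.299, 0.954, -0.0], [0.001, -0.0, -1.0]]
ft_force: [0.9, -0.8, -2.0]
gripper_width: 53.3
```

```bash
python3 - <<'E'
from h import *
go(472,297,36)
im=get_image('scene');save(im,'s6.png')
a=cv2.imread('pics/s6.png')[130:280,210:410]
cv2.imwrite('pics/s6c.png',cv2.resize(a,None,fx=4,fy=4,interpolation=cv2.INTER_CUBIC))
E
```

```text
t 24.35 at [472.7 296.8  60.8] jaw [-0.299  0.954 -0.   ] z [-0.001 -0.    -1.   ] w 53.3 F [ 0.9 -0.8 -2. ] tool delta [ 0.6  0.4 24.8]
```

View pics/s6c.png

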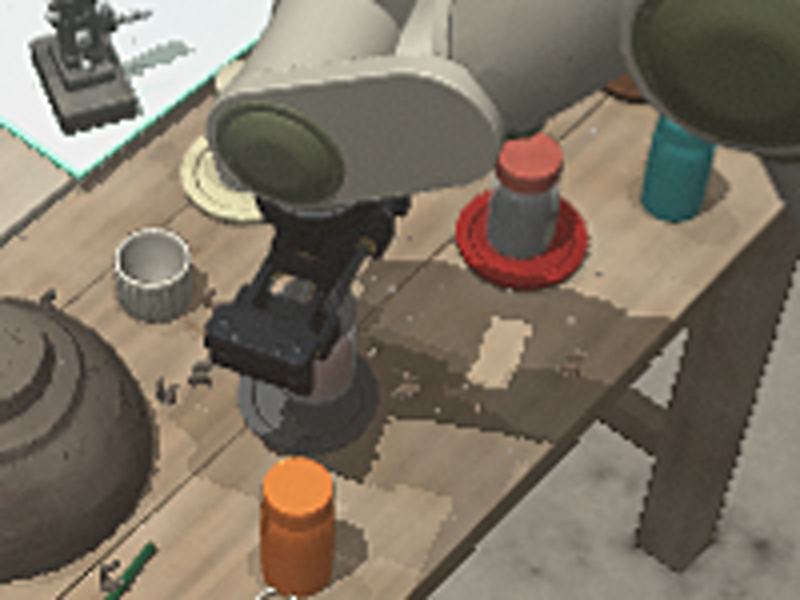

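The grey jar hangs upright over the grey saucer. Lowering it 25 mm.

Request:
{"op": "apply_moves", "data": {"deltas": [[[0,0,9],[0,0,0],0],[[0,0,7],[0,0,0],0],[[0,0,4],[0,0,0],0],[[0,0,2],[0,0,0],0],[[0,0,2],[0,0,0],0],[[0,0,1],[0,0,0],0],[[0,0,0],[0,0,0],0],[[0,0,0],[0,0,0],0]]}}

```text
clock: 25.07
position: [472.6, 297.6, 36.1]
tcp_rot: [[-0.954, -0.301, 0.0], [-0.301, 0.954, 0.0], [-0.0, -0.0, -1.0]]
ft_force: [-1.2, -0.1, 1.0]
gripper_width: 53.1
```

Request:
{"op": "apply_moves", "data": {"deltas": [[[0,0,0],[0,0,0],100],[[0,0,0],[0,0,0],100],[[0,0,0],[0,0,0],100],[[0,0,0],[0,0,0],100],[[0,0,0],[0,0,0],100],[[0,0,-10],[0,0,0],100],[[0,0,-25],[0,0,0],100],[[0,0,-35],[0,0,0],100],[[0,0,-35],[0,0,0],100],[[0,0,-35],[0,0,0],100],[[10,0,-25],[0,0,0],100],[[10,0,-10],[0,0,0],100]]}}

```text
clock: 26.07
position: [454.2, 291.8, 215.4]
tcp_rot: [[-0.954, -0.3, 0.006], [-0.3, 0.954, 0.002], [-0.007, 0.0, -1.0]]
ft_force: [0.6, 0.2, -0.5]
gripper_width: 88.2
```

Request:
{"op": "apply_moves", "data": {"deltas": [[[20,15,0],[0,0,0],100],[[20,20,0],[0,0,0],100],[[20,25,0],[0,0,0],100],[[20,25,0],[0,0,0],100],[[20,25,0],[0,0,0],100],[[20,25,0],[0,0,0],100],[[20,25,0],[0,0,0],100],[[20,25,0],[0,0,0],100],[[15,15,0],[0,0,0],100],[[0,0,0],[0,0,0],100],[[0,0,0],[0,0,0],100]]}}

```text
clock: 26.98
position: [225.9, 429.8, 211.4]
tcp_rot: [[-0.953, -0.302, 0.001], [-0.302, 0.953, 0.0], [-0.001, 0.0, -1.0]]
ft_force: [0.0, 0.6, 0.2]
gripper_width: 88.0
```

```bash
python3 - <<'E'
from h import *
import pickle
go(472,297,36)
im=get_image('side');save(im,'s7.png')
a=cv2.imread('pics/s7.png')[175:325,200:400];cv2.imwrite('pics/s7c.png',cv2.resize(a,None,fx=4,fy=4,interpolation=cv2.INTER_CUBIC))
pickle.dump(im,open('s7.pkl','wb'))
E
```

```text
t 26.98 at [225.9 429.8 211.4] jaw [-0.302  0.953  0.   ] z [ 0.001  0.    -1.   ] w 88.0 F [0.  0.6 0.2] tool delta [-194.2 -201.1  175.5]
```

View pics/s7c.png

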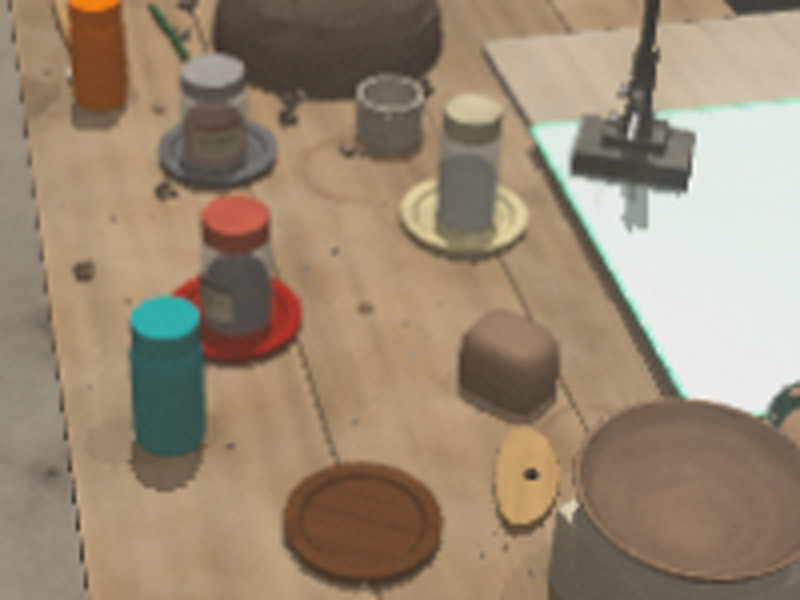

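```bash
python3 - <<'E'
from h import *
import pickle
im=pickle.load(open('s7.pkl','rb'))
f=lambda u,v,z:toplane(im,200+u/4,175+v/4,z)
for n,a,b in [('grey',(213,73,85),(218,153,8)),('red',(236,215,95),(236,314,8)),('cream',(473,109,105),(464,216,8))]:
    d=(f(*a)-f(*b))[:2];print(n,d.round(1),np.hypot(*d).round(1))
finish_job()
E
```

```text
grey [-3.  -1.8] 3.4
red [ 0.9 -1. ] 1.4
cream [0.9 0.3] 1.0
the job is handed in; nothing more can be done
```

I swapped the jars round and handed the job in at about 27 s on the robot's clock, well inside the 106 s limit. The order was grey jar to the brown saucer, red jar to the red saucer, cream jar to the cream saucer, then grey jar to the grey saucer.

- **Placing:** the last side picture shows all three jars upright inside the rims of their own saucers. The measured offsets from the saucer centres were grey 3.4 mm, red 1.4 mm and cream 1.0 mm, against 16 mm allowed.
- **Height:** I did not measure the undersides directly. Each jar was let go with the arm at the height where that jar was first gripped, to within about 1 mm, and its weight had come off the wrist.
- **Bystanders:** the clay lump, fluted pot and wooden rib appear at the same pixels as at the start. The gripper is clear of everything.
- **Disagreements:**
  - The gripper read 2–3 mm less than each jar's stated diameter while holding it, but no jar visibly slipped or tilted.
  - The cameras disagreed by up to 5–8 mm on some saucer centres, so I aimed at their averages.

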